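Re-peg the infeed lane guide to its wide stop

ROBOT

A 6-joint arm with a two-finger parallel gripper is mounted at the origin on the work surface. World frame = base frame: x ahead of the robot, y to its left, z up, the work surface at z = 0. Lengths are in m, angles in rad, forces in N, time in s.
With the tool pointing down it reaches from about 0.375 to 0.975 m from the base axis. Payload 3.8 kg.
Tool frame: the origin (TCP) lies where the fingers leave the gripper's body, on its centre line; the fingertips stand 73 mm ahead of it and the grasp point (between the pads) lies 54 mm ahead of it; z points along the fingers, y is the line along which they close (so a half turn about z gives the same grasp; the last joint's range is limited). The gripper opens to 85 mm and grips with 20 to 120 N. Pads are 22 mm wide; open, the fingers measure 114 mm over their backs; the gripper's body (76 mm by 85 mm) begins 54 mm behind the grasp point. The pads swing forward as they close: fully open they stand 13 mm farther back than shut.
Start: joints at [-0.037, 0.264, 1.604, -0, 1.274, -0.037], TCP at [0.675, -0, 0.304] pointing down, gripper open.
Joint ranges: [-2.63, 2.63], [-0.94, 2.18], [0.31, 2.57], [-1.31, 4.45], [0, 2.66], [-2.55, 2.55]. Speed limits (rad/s): [2.57, 2.57, 3.14, 3.14, 3.14, 3.14].

INTERFACE

Orientations are given as a 3x3 rotation matrix whose columns are the frame's x, y, z axes.
In Python, from plant import sense, get_image, finish_job gives the robot as it stands. The module is installed in compiled form; this text tells all that it offers.
- The arm moves only by the tool step_arm, never from a script. Its argument "deltas" is a list of rows, each an object of numbers: "x", "y", "z": the shift along the tool's x, y, z scaled (see below); "wx", "wy", "wz": the turn, a rotation vector about the tool's x, y, z scaled (see below); "grip": the opening, from -1 (shut) to 1 (fully open). A call has 1 to 20 rows; each row is the pose to reach, as a shift and turn from the pose commanded when the call began, along the tool's axes at that moment; what a row does not reach only later rows make up. The controller multiplies each number of a shift by 0.5 m and each number of a turn by 90 degrees. A row lasts 1/10 s, in which the tool goes at most 50 mm and 8.59 degrees, less where a joint would pass 70% of its speed; a pose out of reach is approached as far as the arm can. A call with a number of a shift or a turn outside -1 to 1 is refused whole. A call with a gripper value outside its range is refused whole. The fingers move at their own pace and stop on an object; "squeeze" is the grip in N (left out, the last holds). Time passes only in rows, so rows that repeat a pose let the fingers close. It gives the time, the measured TCP pose, the force, the opening and the grip force at its end, in the units of the state.
- sense(): the state, without advancing time (a new reading comes with each control period).
- get_image(name): name is "scene" or "side" or "wrist"; returns a dict with "color" (420x560x3 uint8, red, green, blue), "K" (3x3 intrinsics, pixels), "D" ([k1, k2, p1, p2, k3] as OpenCV has them; the pictures are not rectified), "world_to_cam" (4x4, takes a point from world to camera coordinates). Camera axes: x right, y up, looking along -z (the intrinsics and any distortion apply to the point x, -y, -z); pixel columns grow to the right and rows downward; lengths in m; the calibration is good to about 2 mm. A picture is of the moment at which its call begins. There is no depth.
- finish_job(): hands the job in; it is judged then, once.
The state is a dict: "t": time; "joint_pos": joint angles; "dq": joint speeds; "effort": joint torques, N m; "tool_pos": TCP position; "tcp_rot": TCP orientation; "force": force on the tool from outside, world axes, zero at the start; "wrist_torque": the same for the moment, N m; "finger_gap": finger opening in m; "finger_force": force on a finger pad.
Only numpy, scipy, OpenCV 4.12 (cv2) and the standard library are available. Lean on these libraries where they do the work, as an engineer would, in place of code of your own. Each camera call takes 0.05 s, during which the arm holds its last target. There are 200 camera calls.

TASK

The lane guide of the infeed belt is locked at its narrow stop by the black push-push knob on its carriage. Press the knob once so that it pops up, slide the guide outward along its rail to the wide stop, and feel for the hole there and press the knob again so that it stays latched down with its pin in that hole, then let go. Go gently: never bear down hard on the sprung steel strip that the pin rides on, and leave the cups and the other things on the table where they are.

Things in the scene. Friction and masses are not known exactly. Their poses are not given: they have to be found in the camera images.
- infeed: Fixed unit: a low index rail (25 mm high, 58 mm wide) in front of a white belt (25 mm high; x 40 to 240, y -140 to 150 mm, fixed fence at y -118, 75 mm high). Origin on the table under the rail's narrow-stop hole. Its y axis runs along the rail: the guide slides outward to +y. Its x axis points from the rail over the belt; z up.
- guide (a joint): Slide of the guide (carriage, knob, fence) along the infeed's +y, in m: 0 at the narrow stop, 0.105 at the end of travel. Sliding it takes about 2 N; with its pin in a hole it has 2 mm of play either way. The wide stop's hole lies anywhere from 0.052 to 0.080: not measured, it must be felt (or seen roughly, as a 12 mm gap in the bright strip until the carriage covers it).
- carriage_top (a point): Centre of the top face of the guide's carriage, a grey block 60 mm (x) by 50 mm (y), top 75 mm above the table. The knob stands on its middle; a steel fence 180 mm long, 4 mm thick, top at 86 mm, reaches from its +x side over the belt, at the same y.
- knob (a joint): Depth of the push-push knob, m, growing downward: 0 up, 0.0115 latched, 0.017 hard stop. From up, pressing past 0.0145 and letting go latches it; from latched, pressing past 0.0145 and letting go pops it up. It must rise to less than 0.003 before a press can latch it again. Its spring pushes up 2.5 N (up) to 4.5 N (stop); working the latch adds up to 2 N.
- knob_top (a point): Centre of the top face of the knob: black plastic cylinder, 32 mm across, 22 mm high, axis vertical, on an 8 mm stem. Top 116 mm above the table when up, 104.5 mm latched, 99 mm fully pressed. Press it from above, or grip its sides from above: 19 mm free under it when up, 2 mm fully pressed.
- pin_tip (a point): Lowest point of the steel pin that moves with the knob: 8 mm across, round nose, 88 mm below the knob's top. With the knob up it stands 3 mm above the land and strip (tops 25 mm above the table), so off a hole the knob stops at 0.003 and goes deeper only as the strip sinks. Holes are 12 mm long along the rail.
- strip (a joint): How far the bright sprung strip holding the wide stop's hole is pushed down, m. It gives from 2.5 N on, 1 mm per further 2.5 N, to 0.006 at most; beyond 0.005 (15 N) it is bent. It springs up when the pin drops in the hole or is lifted. It lies under the pin from 0.045 of the guide's travel on; before 0.037 the land under the pin is rigid.
- cup_lane1: Lidded cereal cup, 95 mm across, 35 mm high, standing on the belt between the fences. Origin under its centre. Bystander.
- cup_lane2: The same, further along the belt. Bystander.
- cup_left: The same kind of cup, on the table beyond the outer end of the rail. Bystander.
- cup_low: The same kind of cup, on the table beside the inner end of the rail, lower of a stack of two. Bystander.
- cup_high: The upper cup of that stack. Bystander.
- scraper: Spatula lying on the table to the right. Bystander.
- spray: White bottle, 64 mm across, 170 mm high, on the table to the left. Bystander.

How it is judged:
On the way, in this order (a step that is already met when the one before it is completed fails the run):
1. the knob has popped up (value of joint knob below 0.003 m), for 0.1 s.
2. the guide has been slid outward with the knob unlatched (value of joint guide above 0.045 m and value of joint knob below 0.0095 m), for 0.05 s.
At the end, for the whole second after the job is handed in: The guide stands at the wide stop (more than 45 mm out), the knob stays latched down by itself (10.5 to 12.8 mm deep) with its pin in the strip's hole, the strip is up again (within 2 mm) and all is at rest (value of joint guide above 0.045 m and value of joint knob between 0.0105 and 0.0128 m and value of joint strip below 0.002 m and velocity of joint guide between -0.005 and 0.005 m/s and velocity of joint knob between -0.005 and 0.005 m/s); the robot touches nothing.
It fails at once if the strip was pressed down more than 5 mm (value of joint strip above 0.005 m).
It fails at once if a cup or another bystander was moved more than 20 mm (distance of any of cup_lane1, cup_lane2, cup_left, cup_low, cup_high, scraper, spray from where it was at the start of the episode above 0.02 m).
It also fails if it takes over 48 s, if anything falls off the work surface, if the arm or the gripper's body presses on something with over 40 N, if the wrist force passes 120 N, or if a joint passes its speed limit or range.

## Working session

There is one attempt and no reset: what is moved stays moved. The work goes in short steps, Python scripts to look and compute and a tool call to move; the robot and the scene stay as the last step left them, time stands still between calls to the robot, and variables do not carry over. Pictures are saved under pics/ and viewed, at most 10 in all, crops included, and the job is handed in when it is done.

Besides the shell and the picture viewer there is one more tool, called after "Request:" as a command line: name --argument value ..., lists and objects as JSON in quotes. step_arm: Moves the arm, as the interface text tells. Shifts and turns lie within -1 to 1; 1 stands for 0.5 m of shift or 90 degrees of turn. Its arguments: {"type":"object","properties":{"deltas":{"type":"array"},"squeeze":{"type":"number"}},"required":["deltas"]}

```bash
mkdir -p pics; python3 - <<'E'
from plant import *
import cv2,numpy as np
s=sense();print({k:np.round(s[k],3).tolist() for k in s})
for n in("scene","side"):
    g=get_image(n);cv2.imwrite(f"pics/{n}0.png",cv2.resize(g["color"][:,:,::-1],(800,600),interpolation=cv2.INTER_CUBIC))
    W=g["world_to_cam"];print(n,np.round(-W[:3,:3].T@W[:3,3],3))
E
```

```text
{'t': 0.0, 'joint_pos': [-0.037, 0.265, 1.605, 0.0, 1.274, -0.037], 'dq': [-0.001, -0.0, -0.0, 0.0, 0.0, 0.001], 'effort': [0.001, -51.512, -36.731, -0.0, 0.013, 0.0], 'tool_pos': [0.674, 0.0, 0.303], 'tcp_rot': [[0.0, 1.0, -0.002], [1.0, -0.0, 0.0], [0.0, -0.002, -1.0]], 'force': [-0.146, -0.873, -1.108], 'wrist_torque': [0.045, 0.044, 0.019], 'finger_force': 0.0, 'finger_gap': 0.085}
scene [ 1.337 -0.435  1.186]
side [0.014 1.044 0.823]
```

View pics/scene0.png

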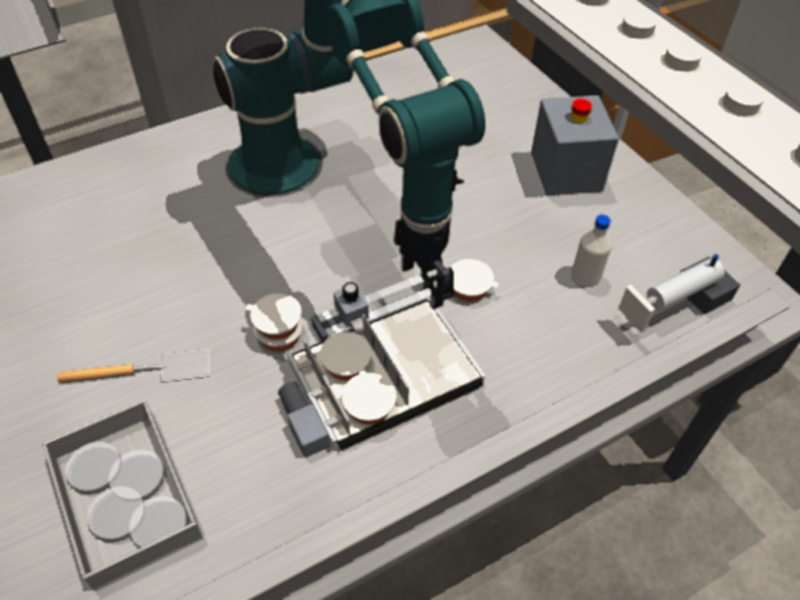

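View pics/side0.png

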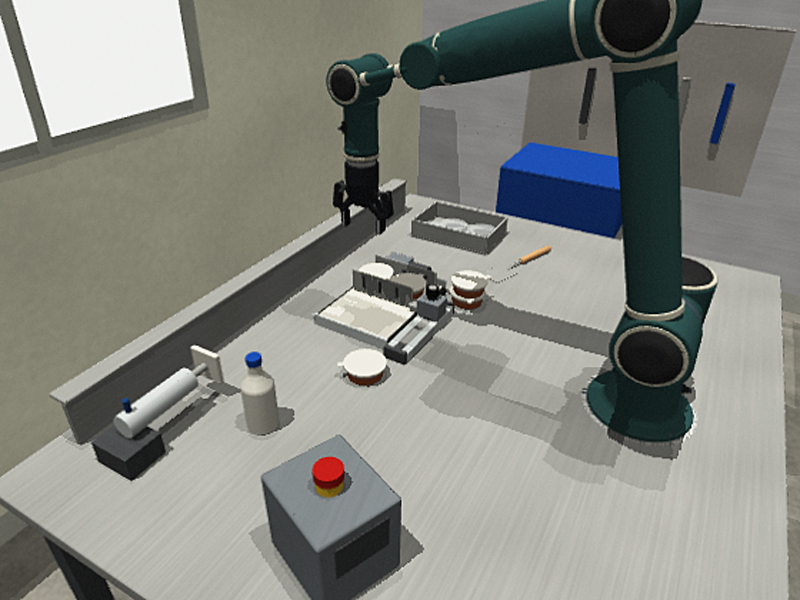

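The scene view shows the knob at (350,290), with the rail running to about (440,290). The side view shows the knob at (435,290). I'll enlarge both and add the wrist view.

```bash
python3 - <<'E'
from plant import *
import cv2,numpy as np
a=cv2.imread("pics/scene0.png");
g=get_image("scene")["color"][:,:,::-1]; s=get_image("side")["color"][:,:,::-1]; w=get_image("wrist")["color"][:,:,::-1]
A=cv2.resize(g[185:245,205:325],(800,400),interpolation=cv2.INTER_CUBIC) # off(205,185)
B=cv2.resize(s[190:260,240:330],(390,303),interpolation=cv2.INTER_CUBIC)
C=np.zeros((600,800,3),np.uint8)
C[:300]=cv2.resize(g[185:245,205:325],(600,300),interpolation=cv2.INTER_CUBIC).__class__ and cv2.copyMakeBorder(cv2.resize(g[185:245,205:325],(600,300),interpolation=cv2.INTER_CUBIC),0,0,0,200,0)
C[300:,:400]=cv2.resize(s[190:250,255:335],(400,300),interpolation=cv2.INTER_CUBIC) 
C[300:,400:]=cv2.resize(w,(400,300),interpolation=cv2.INTER_AREA)
cv2.imwrite("pics/c1.png",C)
E
```

```text
(no output)
```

View pics/c1.png

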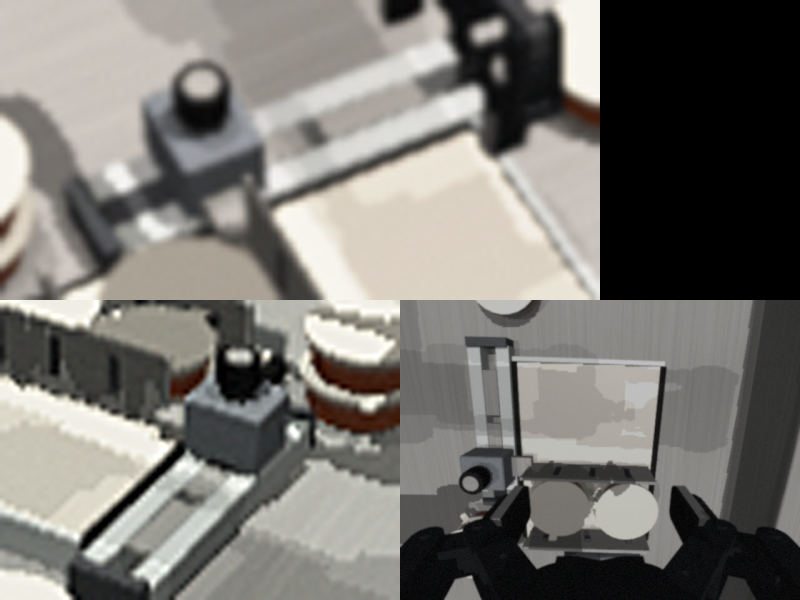

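```bash
cat > h.py <<'E'
from plant import *
import cv2,numpy as np
def ray(g,p):
    u=cv2.undistortPoints(np.array([[p]],float),np.array(g["K"]),np.array(g["D"]))[0,0]
    W=np.array(g["world_to_cam"]);R=W[:3,:3]
    d=R.T@np.array([u[0],-u[1],-1]);return -R.T@W[:3,3],d/np.linalg.norm(d)
def onz(g,p,z):
    c,d=ray(g,p);return np.round(c+d*(z-c[2])/d[2],4)
def tri(rs):
    A=sum(np.eye(3)-np.outer(d,d) for c,d in rs);b=sum((np.eye(3)-np.outer(d,d))@c for c,d in rs)
    return np.round(np.linalg.solve(A,b),4)
E
python3 - <<'E'
from h import *
G={n:get_image(n) for n in("scene","side","wrist")}
P={"scene":(245.6,201.8),"side":(302.6,201),"wrist":(107.5,256)}
print(tri([ray(G[n],P[n]) for n in P]))
for n in P: print(n,onz(G[n],P[n],.1045))
w=G["wrist"]
for q in [(517,361),(664,363),(518,460)]: print("belt",onz(w,((q[0]-400)*1.4,(q[1]-300)*1.4),.025))
cv2.imwrite("pics/w.png",cv2.resize(w["color"][50:290,60:220,::-1],(400,600),interpolation=cv2.INTER_CUBIC))
E
```

```text
[ 0.5157 -0.0558  0.1028]
scene [ 0.5159 -0.0547  0.1045]
side [ 0.5128 -0.0561  0.1045]
wrist [ 0.5204 -0.0541  0.1045]
belt [0.5585 0.0944 0.025 ]
belt [0.7637 0.0916 0.025 ]
belt [ 0.5463 -0.0518  0.025 ]
```

View pics/w.png

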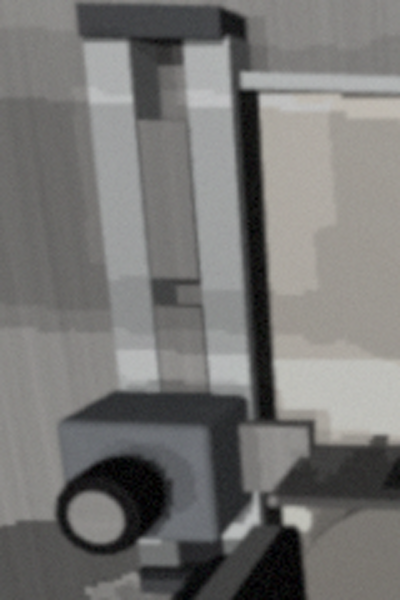

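```bash
python3 - <<'E'
from h import *
G={n:get_image(n) for n in("scene","side","wrist")}
f=lambda x,y:(60+x/2.5,50+y/2.5)
P={"scene":(245.6,201.8),"side":(302.6,201),"wrist":f(97,516)}
print(tri([ray(G[n],P[n]) for n in P]),tri([ray(G[n],P[n]) for n in("scene","side")]))
for n in P: print(n,onz(G[n],P[n],.1045))
w=G["wrist"]
a,b=onz(w,f(161,120),.025),onz(w,f(181,385),.025);print(a,b,np.degrees(np.arctan2(*(a-b)[:2])))
a,b=onz(w,f(83,40),.025),onz(w,f(118,385),.025);print(a,b,np.degrees(np.arctan2(*(a-b)[:2])))
a,b=onz(w,f(185,40),.025),onz(w,f(216,385),.025);print(a,b,np.degrees(np.arctan2(*(a-b)[:2])))
print([onz(w,f(*q),.025) for q in((176,279),(178,305),(177,292))])
print("scene hole",onz(G["scene"],(205+308/5,185+130/5),.025))
E
```

```text
[ 0.5133 -0.0548  0.1042] [ 0.5139 -0.0552  0.1039]
scene [ 0.5159 -0.0547  0.1045]
side [ 0.5128 -0.0561  0.1045]
wrist [ 0.5125 -0.0546  0.1045]
[0.5175 0.0827 0.025 ] [ 0.5123 -0.0287  0.025 ] 2.6725488690513775
[0.4898 0.1133 0.025 ] [ 0.4842 -0.0287  0.025 ] 2.2583815729173438
[0.5307 0.1128 0.025 ] [ 0.5279 -0.0287  0.025 ] 1.1336201288610275
[array([0.5159, 0.0181, 0.025 ]), array([0.5154, 0.0069, 0.025 ]), array([0.5157, 0.0125, 0.025 ])]
scene hole [0.5148 0.0101 0.025 ]
```

The wrist view shows the knob top at crop position (97,516) and the hole gap at (177,292). That puts the knob at (0.513, -0.055) and the hole about 67 mm out. The rail is yawed about 2° toward +x. I'll move above the knob with the fingers closing along the rail.

Request:
step_arm --deltas '[{"x":-0.03,"y":-0.08,"z":0.04,"wz":-0.09,"grip":0.4},{"x":-0.06,"y":-0.16,"z":0.08,"wz":-0.18,"grip":0.4},{"x":-0.09,"y":-0.24,"z":0.1,"wz":-0.27,"grip":0.4},{"x":-0.11,"y":-0.322,"z":0.12,"wz":-0.36,"grip":0.4},{"x":-0.11,"y":-0.322,"z":0.14,"wz":-0.45,"grip":0.4},{"x":-0.11,"y":-0.322,"z":0.16,"wz":-0.54,"grip":0.4},{"x":-0.11,"y":-0.322,"z":0.166,"wz":-0.63,"grip":0.4},{"x":-0.11,"y":-0.322,"z":0.166,"wz":-0.72,"grip":0.4},{"x":-0.11,"y":-0.322,"z":0.166,"wz":-0.81,"grip":0.4},{"x":-0.11,"y":-0.322,"z":0.166,"wz":-0.9,"grip":0.4},{"x":-0.11,"y":-0.322,"z":0.166,"wz":-0.978,"grip":0.4},{"x":-0.11,"y":-0.322,"z":0.166,"wz":-0.978,"grip":0.4},{"x":-0.11,"y":-0.322,"z":0.166,"wz":-0.978,"grip":0.4}]'

```text
validation failed for argument at $.de...
```

```bash
python3 - <<'E'
from h import *
s=sense();print({k:np.round(s[k],4).tolist() for k in("t","tool_pos","tcp_rot","force","finger_gap","joint_pos")})
w=get_image("wrist");cv2.imwrite("pics/w2.png",cv2.resize(w["color"][:,:,::-1],(800,600),interpolation=cv2.INTER_CUBIC))
E
```

```text
{'t': 0.55, 'tool_pos': [0.675, 0.0, 0.3039], 'tcp_rot': [[-0.0, 1.0, 0.0], [1.0, 0.0, 0.0], [0.0, 0.0, -1.0]], 'force': [-0.1576, 0.3552, 0.3144], 'finger_gap': 0.0856, 'joint_pos': [-0.0369, 0.2639, 1.604, 0.0, 1.2737, -0.0369]}
```

View pics/w2.png

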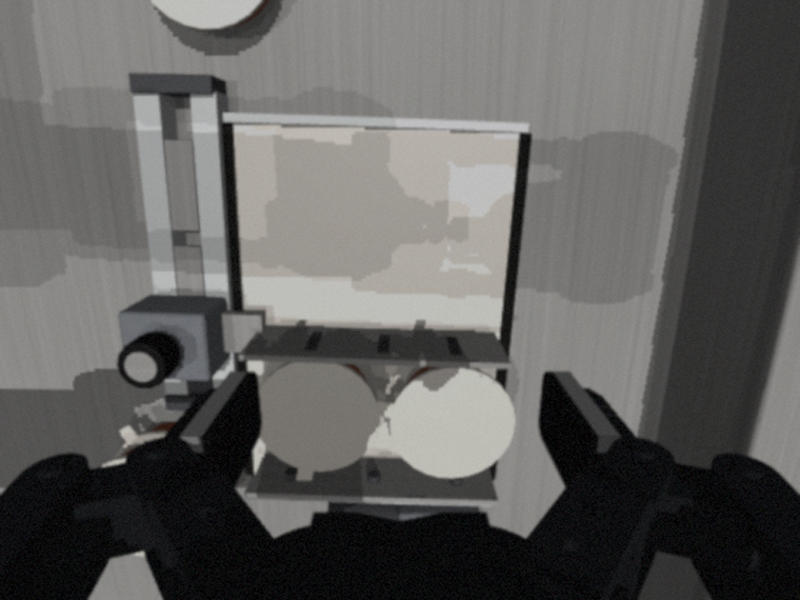

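The arm hasn't moved: the view is the same, with the knob top at (143,362). The call was refused, so I'll try a row with all seven keys.

Request:
step_arm --deltas '[{"x":-0.03,"y":-0.08,"z":0.04,"wx":0,"wy":0,"wz":-0.09,"grip":0.4}]'

```text
t: 0.7
tool_pos: [0.6397, -0.0142, 0.2871]
tcp_rot: [[-0.145, 0.989, 0.01], [0.989, 0.145, 0.0], [-0.001, 0.01, -1.0]]
force: [-0.3, -0.4, 0.9]
finger_gap: 0.0733
finger_force: 0.0
```

Request:
step_arm --deltas '[{"x":-0.012,"y":-0.07,"z":0.03,"wx":0,"wy":0,"wz":-0.09,"grip":0.4},{"x":-0.025,"y":-0.14,"z":0.06,"wx":0,"wy":0,"wz":-0.18,"grip":0.4},{"x":-0.037,"y":-0.2,"z":0.09,"wx":0,"wy":0,"wz":-0.27,"grip":0.4},{"x":-0.045,"y":-0.253,"z":0.11,"wx":0,"wy":0,"wz":-0.36,"grip":0.4},{"x":-0.045,"y":-0.253,"z":0.128,"wx":0,"wy":0,"wz":-0.45,"grip":0.4},{"x":-0.045,"y":-0.253,"z":0.128,"wx":0,"wy":0,"wz":-0.54,"grip":0.4},{"x":-0.045,"y":-0.253,"z":0.128,"wx":0,"wy":0,"wz":-0.63,"grip":0.4},{"x":-0.045,"y":-0.253,"z":0.128,"wx":0,"wy":0,"wz":-0.72,"grip":0.4},{"x":-0.045,"y":-0.253,"z":0.128,"wx":0,"wy":0,"wz":-0.81,"grip":0.4},{"x":-0.045,"y":-0.253,"z":0.128,"wx":0,"wy":0,"wz":-0.888,"grip":0.4},{"x":-0.045,"y":-0.253,"z":0.128,"wx":0,"wy":0,"wz":-0.888,"grip":0.4},{"x":-0.045,"y":-0.253,"z":0.128,"wx":0,"wy":0,"wz":-0.888,"grip":0.4}]'

```text
t: 1.9
tool_pos: [0.513, -0.0551, 0.2201]
tcp_rot: [[-0.999, 0.037, 0.0], [0.037, 0.999, -0.0], [-0.0, -0.0, -1.0]]
force: [0.9, -0.3, -0.5]
finger_gap: 0.0596
finger_force: 0.0
```

```bash
python3 - <<'E'
from h import *
s=sense();print({k:np.round(s[k],4).tolist() for k in("t","tool_pos","tcp_rot","force","finger_gap","joint_pos")})
w=get_image("wrist");cv2.imwrite("pics/w3.png",cv2.resize(w["color"][:,:,::-1],(800,600),interpolation=cv2.INTER_CUBIC))
g=get_image("scene")
E
```

```text
{'t': 1.9, 'tool_pos': [0.513, -0.0551, 0.2201], 'tcp_rot': [[-0.9993, 0.0375, 0.0003], [0.0375, 0.9993, -0.0], [-0.0003, -0.0, -1.0]], 'force': [0.8992, -0.3308, -0.4719], 'finger_gap': 0.0596, 'joint_pos': [-0.1553, 0.0326, 2.0295, 0.0, 1.0791, -1.6886]}
```

View pics/w3.png

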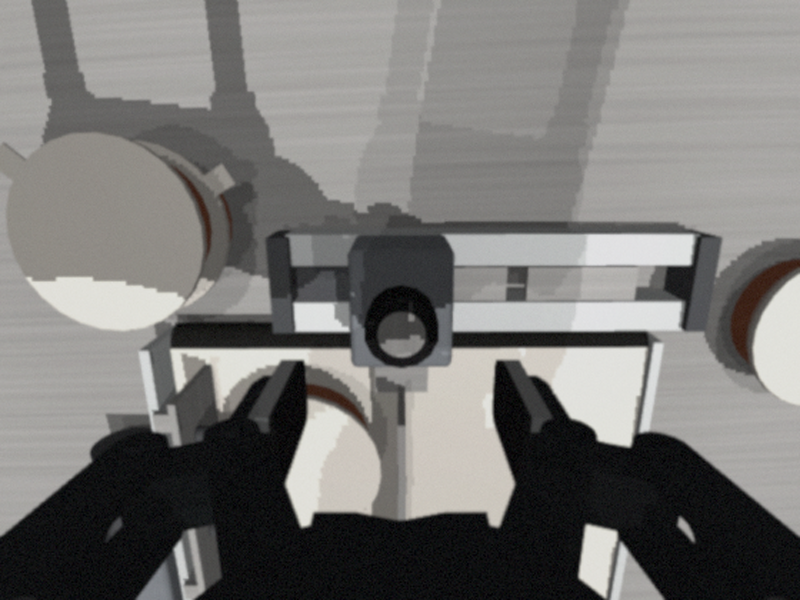

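The rail is level in the view. The knob top is at (402,330), midway between the fingers, and the hole gap is at (516,284).

```bash
python3 - <<'E'
from h import *
w=get_image("wrist")
f=lambda x,y:(x*.7,y*.7)
print(onz(w,f(402,331),.1045),onz(w,f(516,284),.025),[onz(w,f(x,284),.025) for x in(507,526)])
print(onz(w,f(294,301),.025),onz(w,f(683,303),.025),onz(w,f(280,265),.025),onz(w,f(690,265),.025))
E
```

```text
[ 0.5117 -0.0533  0.1045] [0.5153 0.0131 0.025 ] [array([0.5151, 0.0078, 0.025 ]), array([0.5155, 0.0189, 0.025 ])]
[ 0.5209 -0.1165  0.025 ] [0.5304 0.1129 0.025 ] [ 0.4991 -0.1225  0.025 ] [0.5074 0.114  0.025 ]
```

Request:
step_arm --deltas '[{"x":0,"y":0.002,"z":0.04,"wx":0,"wy":0,"wz":0,"grip":0.4},{"x":0,"y":0.002,"z":0.08,"wx":0,"wy":0,"wz":0,"grip":0.4},{"x":0,"y":0.002,"z":0.11,"wx":0,"wy":0,"wz":0,"grip":0.4},{"x":0,"y":0.002,"z":0.126,"wx":0,"wy":0,"wz":0,"grip":0.4},{"x":0,"y":0.002,"z":0.126,"wx":0,"wy":0,"wz":0,"grip":0.4},{"x":0,"y":0.002,"z":0.126,"wx":0,"wy":0,"wz":0,"grip":0},{"x":0,"y":0.002,"z":0.126,"wx":0,"wy":0,"wz":0,"grip":-0.3},{"x":0,"y":0.002,"z":0.126,"wx":0,"wy":0,"wz":0,"grip":-0.3},{"x":0,"y":0.002,"z":0.126,"wx":0,"wy":0,"wz":0,"grip":-0.3},{"x":0,"y":0.002,"z":0.126,"wx":0,"wy":0,"wz":0,"grip":-0.3}]' --squeeze 30

```text
t: 3.05
tool_pos: [0.5137, -0.0543, 0.1578]
tcp_rot: [[-0.999, 0.035, 0.002], [0.035, 0.999, -0.0], [-0.002, -0.0, -1.0]]
force: [-0.3, -0.3, 2.9]
finger_gap: 0.031
finger_force: 29.7
```

Request:
step_arm --deltas '[{"x":0,"y":0,"z":0.003,"wx":0,"wy":0,"wz":0,"grip":-0.3},{"x":0,"y":0,"z":0.006,"wx":0,"wy":0,"wz":0,"grip":-0.3},{"x":0,"y":0,"z":0.009,"wx":0,"wy":0,"wz":0,"grip":-0.3},{"x":0,"y":0,"z":0.009,"wx":0,"wy":0,"wz":0,"grip":-0.3},{"x":0,"y":0,"z":0.009,"wx":0,"wy":0,"wz":0,"grip":-0.3}]'

```text
t: 3.55
tool_pos: [0.5137, -0.0543, 0.1527]
tcp_rot: [[-0.999, 0.035, 0.002], [0.035, 0.999, -0.0], [-0.002, -0.0, -1.0]]
force: [2.3, -1.1, 3.9]
finger_gap: 0.0313
finger_force: 29.9
```

Request:
step_arm --deltas '[{"x":0,"y":0,"z":-0.006,"wx":0,"wy":0,"wz":0,"grip":-0.3},{"x":0,"y":0,"z":-0.012,"wx":0,"wy":0,"wz":0,"grip":-0.3},{"x":0,"y":0,"z":-0.018,"wx":0,"wy":0,"wz":0,"grip":-0.3},{"x":0,"y":0,"z":-0.024,"wx":0,"wy":0,"wz":0,"grip":-0.3},{"x":0,"y":0,"z":-0.03,"wx":0,"wy":0,"wz":0,"grip":-0.3},{"x":0,"y":0,"z":-0.032,"wx":0,"wy":0,"wz":0,"grip":-0.3},{"x":0,"y":0,"z":-0.032,"wx":0,"wy":0,"wz":0,"grip":-0.3}]'

```text
t: 4.25
tool_pos: [0.5136, -0.0542, 0.1688]
tcp_rot: [[-0.999, 0.034, 0.002], [0.034, 0.999, -0.0], [-0.002, -0.0, -1.0]]
force: [5.2, -1.4, 3.3]
finger_gap: 0.0305
finger_force: 30.1
```

Request:
step_arm --deltas '[{"x":0,"y":0.01,"z":0,"wx":0,"wy":0,"wz":0,"grip":-0.3},{"x":0,"y":0.02,"z":0,"wx":0,"wy":0,"wz":0,"grip":-0.3},{"x":0,"y":0.03,"z":0,"wx":0,"wy":0,"wz":0,"grip":-0.3},{"x":0,"y":0.04,"z":0,"wx":0,"wy":0,"wz":0,"grip":-0.3},{"x":0,"y":0.05,"z":0,"wx":0,"wy":0,"wz":0,"grip":-0.3},{"x":0,"y":0.06,"z":0,"wx":0,"wy":0,"wz":0,"grip":-0.3},{"x":0,"y":0.07,"z":0,"wx":0,"wy":0,"wz":0,"grip":-0.3},{"x":0,"y":0.08,"z":0,"wx":0,"wy":0,"wz":0,"grip":-0.3},{"x":0,"y":0.09,"z":0,"wx":0,"wy":0,"wz":0,"grip":-0.3},{"x":0,"y":0.1,"z":0,"wx":0,"wy":0,"wz":0,"grip":-0.3},{"x":0,"y":0.11,"z":0,"wx":0,"wy":0,"wz":0,"grip":-0.3},{"x":0,"y":0.114,"z":0,"wx":0,"wy":0,"wz":0,"grip":-0.3},{"x":0,"y":0.114,"z":0,"wx":0,"wy":0,"wz":0,"grip":-0.3}]'

```text
t: 5.55
tool_pos: [0.5156, 0.0031, 0.1688]
tcp_rot: [[-0.999, 0.034, 0.002], [0.034, 0.999, -0.0], [-0.002, 0.0, -1.0]]
force: [5.0, -0.5, 2.1]
finger_gap: 0.0309
finger_force: 30.3
```

Request:
step_arm --deltas '[{"x":0,"y":0,"z":0.003,"wx":0,"wy":0,"wz":0,"grip":-0.3},{"x":0,"y":0,"z":0.006,"wx":0,"wy":0,"wz":0,"grip":-0.3},{"x":0,"y":0,"z":0.008,"wx":0,"wy":0,"wz":0,"grip":-0.3},{"x":0,"y":0,"z":0.008,"wx":0,"wy":0,"wz":0,"grip":-0.3}]'

```text
t: 5.95
tool_pos: [0.5156, 0.003, 0.1651]
tcp_rot: [[-0.999, 0.035, 0.002], [0.035, 0.999, 0.0], [-0.002, 0.0, -1.0]]
force: [3.2, -0.5, 5.9]
finger_gap: 0.0311
finger_force: 30.6
```

Request:
step_arm --deltas '[{"x":0,"y":0,"z":0.002,"wx":0,"wy":0,"wz":0,"grip":-0.3},{"x":0,"y":0.002,"z":0.002,"wx":0,"wy":0,"wz":0,"grip":-0.3},{"x":0,"y":0.004,"z":0.002,"wx":0,"wy":0,"wz":0,"grip":-0.3},{"x":0,"y":0.006,"z":0.002,"wx":0,"wy":0,"wz":0,"grip":-0.3},{"x":0,"y":0.006,"z":0.002,"wx":0,"wy":0,"wz":0,"grip":-0.3}]'

```text
t: 6.45
tool_pos: [0.5157, 0.0055, 0.1644]
tcp_rot: [[-0.999, 0.034, 0.002], [0.034, 0.999, -0.001], [-0.002, -0.001, -1.0]]
force: [3.2, -2.3, 7.5]
finger_gap: 0.0304
finger_force: 30.7
```

Request:
step_arm --deltas '[{"x":0,"y":0.002,"z":0,"wx":0,"wy":0,"wz":0,"grip":-0.3},{"x":0,"y":0.004,"z":0,"wx":0,"wy":0,"wz":0,"grip":-0.3},{"x":0,"y":0.004,"z":0,"wx":0,"wy":0,"wz":0,"grip":-0.3}]'

```text
t: 6.75
tool_pos: [0.5158, 0.0078, 0.1644]
tcp_rot: [[-0.999, 0.035, 0.002], [0.035, 0.999, -0.0], [-0.002, -0.0, -1.0]]
force: [4.0, -0.9, 6.1]
finger_gap: 0.0308
finger_force: 30.6
```

Request:
step_arm --deltas '[{"x":0,"y":0.002,"z":0,"wx":0,"wy":0,"wz":0,"grip":-0.3},{"x":0,"y":0.002,"z":0,"wx":0,"wy":0,"wz":0,"grip":-0.3}]'

```text
t: 6.95
tool_pos: [0.5158, 0.009, 0.1641]
tcp_rot: [[-0.999, 0.035, 0.002], [0.035, 0.999, 0.0], [-0.002, 0.0, -1.0]]
force: [5.2, 0.6, 5.3]
finger_gap: 0.0308
finger_force: 30.5
```

Request:
step_arm --deltas '[{"x":0,"y":0.002,"z":0,"wx":0,"wy":0,"wz":0,"grip":-0.3},{"x":0,"y":0.002,"z":0,"wx":0,"wy":0,"wz":0,"grip":-0.3}]'

```text
t: 7.15
tool_pos: [0.5158, 0.0098, 0.1637]
tcp_rot: [[-0.999, 0.034, 0.002], [0.034, 0.999, -0.0], [-0.002, -0.0, -1.0]]
force: [6.4, -1.1, 3.4]
finger_gap: 0.0308
finger_force: 30.3
```

Request:
step_arm --deltas '[{"x":0,"y":0.002,"z":0,"wx":0,"wy":0,"wz":0,"grip":-0.3},{"x":0,"y":0.002,"z":0,"wx":0,"wy":0,"wz":0,"grip":-0.3}]'

```text
t: 7.35
tool_pos: [0.5158, 0.0106, 0.1637]
tcp_rot: [[-0.999, 0.034, 0.002], [0.034, 0.999, -0.001], [-0.002, -0.0, -1.0]]
force: [5.2, -2.2, 3.4]
finger_gap: 0.031
finger_force: 30.3
```

The vertical force has dropped to about 3.4 N, so the pin is entering the hole. I'll go slightly farther and probe deeper in small steps.

Request:
step_arm --deltas '[{"x":0,"y":0.002,"z":0,"wx":0,"wy":0,"wz":0,"grip":-0.3},{"x":0,"y":0.003,"z":0,"wx":0,"wy":0,"wz":0,"grip":-0.3},{"x":0,"y":0.003,"z":0.0015,"wx":0,"wy":0,"wz":0,"grip":-0.3},{"x":0,"y":0.003,"z":0.003,"wx":0,"wy":0,"wz":0,"grip":-0.3},{"x":0,"y":0.003,"z":0.003,"wx":0,"wy":0,"wz":0,"grip":-0.3}]'

```text
t: 7.85
tool_pos: [0.5159, 0.0121, 0.1621]
tcp_rot: [[-0.999, 0.034, 0.001], [0.034, 0.999, -0.001], [-0.002, -0.001, -1.0]]
force: [5.6, -1.2, 3.5]
finger_gap: 0.0308
finger_force: 30.3
```

Request:
step_arm --deltas '[{"x":0,"y":0,"z":0.002,"wx":0,"wy":0,"wz":0,"grip":-0.3},{"x":0,"y":0,"z":0.005,"wx":0,"wy":0,"wz":0,"grip":-0.3},{"x":0,"y":0,"z":0.005,"wx":0,"wy":0,"wz":0,"grip":-0.3}]'

```text
t: 8.15
tool_pos: [0.5159, 0.0121, 0.1597]
tcp_rot: [[-0.999, 0.034, 0.002], [0.034, 0.999, -0.001], [-0.002, -0.001, -1.0]]
force: [6.4, -0.9, 4.3]
finger_gap: 0.0308
finger_force: 30.4
```

Request:
step_arm --deltas '[{"x":0,"y":0,"z":0.003,"wx":0,"wy":0,"wz":0,"grip":-0.3},{"x":0,"y":0,"z":0.006,"wx":0,"wy":0,"wz":0,"grip":-0.3},{"x":0,"y":0,"z":0.009,"wx":0,"wy":0,"wz":0,"grip":-0.3},{"x":0,"y":0,"z":0.012,"wx":0,"wy":0,"wz":0,"grip":-0.3},{"x":0,"y":0,"z":0.0135,"wx":0,"wy":0,"wz":0,"grip":-0.3},{"x":0,"y":0,"z":0.0135,"wx":0,"wy":0,"wz":0,"grip":-0.3}]'

```text
t: 8.75
tool_pos: [0.5159, 0.0121, 0.153]
tcp_rot: [[-0.999, 0.035, 0.002], [0.035, 0.999, -0.001], [-0.002, -0.001, -1.0]]
force: [5.7, -1.9, 4.6]
finger_gap: 0.0311
finger_force: 30.5
```

Request:
step_arm --deltas '[{"x":0,"y":0,"z":-0.003,"wx":0,"wy":0,"wz":0,"grip":-0.3},{"x":0,"y":0,"z":-0.006,"wx":0,"wy":0,"wz":0,"grip":-0.3},{"x":0,"y":0,"z":-0.009,"wx":0,"wy":0,"wz":0,"grip":-0.3},{"x":0,"y":0,"z":-0.01,"wx":0,"wy":0,"wz":0,"grip":-0.3},{"x":0,"y":0,"z":-0.01,"wx":0,"wy":0,"wz":0,"grip":-0.3}]'

```text
t: 9.25
tool_pos: [0.5159, 0.012, 0.1578]
tcp_rot: [[-0.999, 0.035, 0.002], [0.035, 0.999, -0.001], [-0.002, -0.001, -1.0]]
force: [5.7, -1.1, 3.3]
finger_gap: 0.031
finger_force: 30.3
```

Request:
step_arm --deltas '[{"x":0,"y":0,"z":0,"wx":0,"wy":0,"wz":0,"grip":0.3},{"x":0,"y":0,"z":0,"wx":0,"wy":0,"wz":0,"grip":0.4},{"x":0,"y":0,"z":0,"wx":0,"wy":0,"wz":0,"grip":0.4},{"x":0,"y":0,"z":-0.04,"wx":0,"wy":0,"wz":0,"grip":0.4},{"x":0,"y":0,"z":-0.1,"wx":0,"wy":0,"wz":0,"grip":0.4},{"x":0,"y":0,"z":-0.124,"wx":0,"wy":0,"wz":0,"grip":0.4},{"x":0,"y":0,"z":-0.124,"wx":0,"wy":0,"wz":0,"grip":0.4},{"x":0,"y":0,"z":-0.124,"wx":0,"wy":0,"wz":0,"grip":0.4}]'

```text
t: 10.05
tool_pos: [0.5146, 0.0124, 0.2188]
tcp_rot: [[-0.999, 0.035, -0.001], [0.035, 0.999, 0.0], [0.001, 0.0, -1.0]]
force: [0.2, 0.9, -1.3]
finger_gap: 0.0599
finger_force: 0.0
```

```bash
python3 - <<'E'
from h import *
w=get_image("wrist")["color"][:,:,::-1];s=get_image("side")["color"][:,:,::-1]
C=np.zeros((600,800,3),np.uint8)
C[:,:400]=cv2.resize(w[130:280,230:330],(400,600),interpolation=cv2.INTER_CUBIC)
C[:300,400:]=cv2.resize(s[180:240,250:330],(400,300),interpolation=cv2.INTER_CUBIC)
C[300:,400:]=cv2.resize(w,(400,300))
cv2.imwrite("pics/c4.png",C)
E
```

```text
(no output)
```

View pics/c4.png

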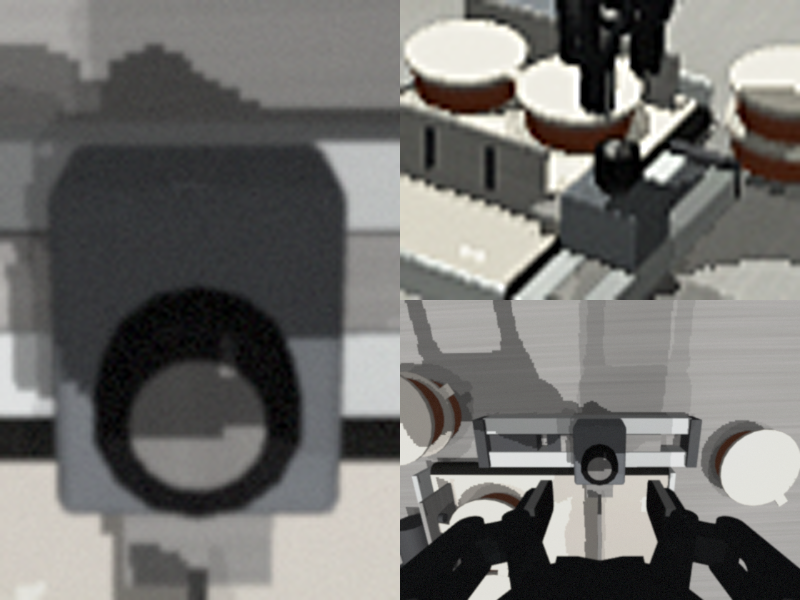

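The wrist crop shows the knob top centred at (198,420), about the same size as before (205 px crop width). The side crop shows the knob sitting low on the carriage at (617,150). I'll check its height numerically.

```bash
python3 - <<'E'
from h import *
w=get_image("wrist");s=get_image("side")
pw=(230+198/4,130+418/4);ps=(250+617/5,180+149/5)
print(tri([ray(w,pw),ray(s,ps)]), onz(w,pw,.1045),onz(w,pw,.116),onz(s,ps,.1045),onz(s,ps,.116))
# knob diameter at both heights
for z in(.1045,.116):
    print(z,np.linalg.norm(onz(w,(230+95/4,130+420/4),z)-onz(w,(230+301/4,130+420/4),z)))
E
python3 - <<'E'
import cv2
from h import *
a=cv2.imread("pics/side0.png");s=get_image("side")["color"][:,:,::-1]
L=cv2.resize(a[255:345,370:470],(400,360),interpolation=cv2.INTER_CUBIC)
b=cv2.resize(s,(800,600),interpolation=cv2.INTER_CUBIC)
R=cv2.resize(b[265:355,355:455],(400,360),interpolation=cv2.INTER_CUBIC)
cv2.imwrite("pics/c5.png",cv2.hconcat([L,R]))
E
```

```text
[0.3494 0.0162 0.2305] [0.5135 0.0131 0.1045] [0.5091 0.0132 0.116 ] [ 0.2812 -0.1248  0.1045] [ 0.2769 -0.1061  0.116 ]
0.1045 0.030516389039334256
0.116 0.028514206985290686
```

View pics/c5.png

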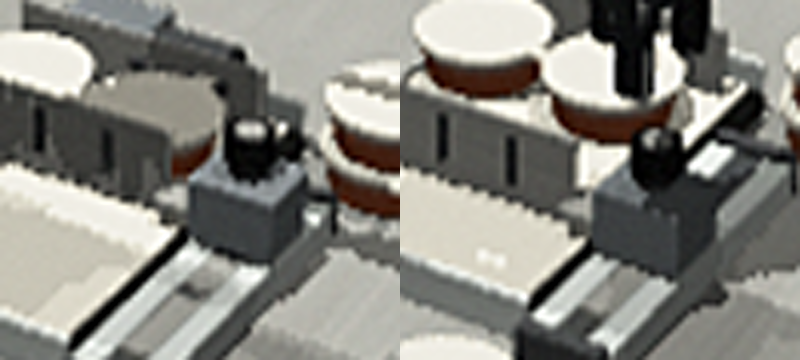

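Both side views, before at left and now at right, show the knob equally low on the carriage with no stem visible. The wrist reading at latched height gives (0.5135, 0.0131), which lies on the rail line at the measured hole position, so the knob is latched. Handing in.

```bash
python3 -c "
from plant import *
print(finish_job())"
```

```text
the job is handed in; nothing more can be done
None
```

I handed the job in: the camera views show the knob latched down at the wide stop, about 66 mm out and over the hole I measured, and the gripper is clear. The hand-in returned no verdict.

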